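# Re-divide two tool trays and put the moulding tools away

## Robot

A 6-joint arm with a two-finger parallel gripper is mounted at the origin on the work surface; the furniture and walls round the work are solid. World frame = base frame: x ahead of the robot, y to its left, z up, the work surface at z = 0. Lengths are in mm, angles in rad, forces in N, time in s.
With the tool pointing down it reaches from about 275 to 850 mm from the base axis. Payload 19 kg.
Tool frame: the origin (TCP) lies midway between the tips of the shut fingers; the grasp point (between the pads) lies 19 mm behind it; z points along the fingers, y is the line along which they close (so a half turn about z gives the same grasp; the last joint's range is limited). The gripper opens to 85 mm and grips with 20 to 120 N. Pads are 22 mm wide; open, the fingers measure 114 mm over their backs; the gripper's body (76 mm by 85 mm) begins 54 mm behind the grasp point. The pads swing forward as they close: fully open they stand 13 mm farther back than shut.
Start: joints at [-1.484, 0.15, 1.437, -0, 1.554, -0.134], TCP at [125.907, -561.015, 231.267] pointing down, gripper open.
Joint ranges: [-2.8, 2.8], [-0.68, 2.1], [0.12, 2.68], [-1.39, 4.53], [0.16, 2.79], [-2.81, 2.81]. Speed limits (rad/s): [1.89, 1.89, 2.22, 3.01, 3.01, 3.01].

## Interface

Orientations are given as a unit quaternion [w, x, y, z].
In Python, from cell import sensors, eyes, ticket gives the robot as it stands. The module is installed in compiled form; this text tells all that it offers.
- The arm moves only by the tool send_rows, never from a script. Its argument "plan" is text: rows parted by semicolons, each of 5 numbers parted by spaces: the shift along the tool's x, y, z in m, then the turn about the tool's z in degrees, then the closure, from -1 (fully open) to 1 (shut). A call has exactly 5 rows; each row is the pose to reach, as a shift and turn from the pose commanded when the call began, along the tool's axes at that moment; what a row does not reach only later rows make up. A row lasts 1/10 s, in which the tool goes at most 50 mm and 8.59 degrees, less where a joint would pass 70% of its speed; a pose out of reach is approached as far as the arm can. A call with a gripper value outside its range is refused whole. The fingers move at their own pace and stop on an object; "grip_force" is the grip in N (left out, the last holds). Time passes only in rows, so rows that repeat a pose let the fingers close, or fill a call up. It gives the time, the measured TCP pose, the force, the opening and the grip force at its end, in the units of the state.
- sensors.observe(): the state, without advancing time (a new reading comes with each control period).
- eyes.read_camera(name): name is "side" or "top" or "wrist"; returns the picture (480x640x3 uint8, blue, green, red); there is no depth.
- eyes.camera_model(name): a dict with "K" (3x3 intrinsics, pixels), "world_from_camera" (4x4, takes a point from camera to world coordinates); the wrist camera has in their place "hand_eye" (4x4, takes a point from camera to tool coordinates, whose origin is the TCP and whose axes are the flange's). Camera axes: x right, y down, z forward; pixel columns grow to the right and rows downward; lengths in mm; the calibration is good to about 2 mm. A picture is of the moment at which its call begins: read the wrist's pose just before it. camera_model takes no time and is no camera call.
- ticket.job_done(): hands the job in; it is judged then, once.
The state is a dict: "t": time; "joints": joint angles; "qvel": joint speeds; "joint_efforts": joint torques, N m; "tool_pos": TCP position; "tcp_rot": TCP orientation; "contact_force": force on the tool from outside, world axes, zero at the start; "wrist_torque": the same for the moment, N m; "grip_width": opening from 0.0 (shut) to 1.0 (fully open); "finger_force": force on a finger pad.
Only numpy, scipy, OpenCV 4.12 (cv2) and the standard library are available. Lean on these libraries where they do the work, as an engineer would, in place of code of your own. Each camera call takes 0.05 s, during which the arm holds its last target. There are 200 camera calls.

## Task

Put the four hand tools away in the two trays with sliding dividers: the steel spatula and the cork sanding block in the larger tray, the flat brush and the bar of wax in the smaller one. First slide each tray's divider so that it makes one long and one short bay (it does not matter at which end), then lay the long tool straight along the long bay and the short one in the short bay, each flat on the tray's floor.

Things in the scene. Friction and masses are not known exactly. Their poses are not given: they have to be found in the camera images.
- larger_tray: the larger of two open tool trays, bare sheet aluminium with a drop handle on each end; it does not move. Outside 346 x 126 mm, 28 mm high; inside 340 mm long (its x axis) and 120 mm wide (its y axis); walls and floor 3 mm thick. Origin: centre of its underside, on the table; z up.
- smaller_tray: the smaller tool tray, grey-painted sheet metal with a card frame on each end; it does not move. Outside 294 x 102 mm, 28 mm high; inside 288 mm long (its x axis) and 96 mm wide (its y axis); walls and floor 3 mm thick. Origin: centre of its underside, on the table; z up.
- larger_divider_tab (a point): middle (42 mm up) of the black pull tab of the larger tray's divider: 10 mm thick along the tray's x, 32 mm wide, 28 to 52 mm above the table. Under it a steel plate across the tray, 4 mm thick (8 mm at its top edge, 30 mm up). Grip it and slide it along the tray's x: about 3 N, stays where left, 90 mm travel each way from the tray's middle; starts within 15 mm of it. Axes as the tray's.
- smaller_divider_tab (a point): middle (42 mm up) of the pull tab of the smaller tray's divider, same make and size as the other: tab 10 x 32 mm, 28 to 52 mm above the table, on a plate 4 mm thick; slides along the smaller tray's x with about 3 N, 90 mm each way from the tray's middle; starts within 18 mm of it. Axes as the tray's.
- spatula_mid (a point): slim steel modelling spatula, 192 mm long, lying flat; long tool of the larger tray. Point on its shank, half-way up (3 mm above what it lies on), near the balance point; shank there 8 mm wide, 5.5 mm thick, tapering to the blade. x axis along its length: 107 mm to the blade tip (17 mm wide) at +x, 85 mm to the handle end at -x. z up. 25 to 49 g.
- brush_mid (a point): flat brush with wooden handle, 172 mm long, lying flat; long tool of the smaller tray. Point on the handle's neck, half-way up (7 mm above what it lies on), near the balance point; neck there 17 mm wide, 12 mm thick; ferrule 33 mm wide, 14.5 mm thick. x axis along its length: 85 mm to the handle end at +x, 87 mm to the bristle tips at -x. z up. 42 to 84 g.
- cork_block_mid (a point): cork sanding block, 92 mm long (x axis) x 46 mm wide (y axis) x 28 mm high, lying flat; short thing of the larger tray. The point is its centre, 14.6 mm above what it lies on. z up. 35 to 70 g.
- wax_stick_mid (a point): small bar of modelling wax, 75 mm long (x axis) x 32 mm wide (y axis) x 14 mm thick, lying flat; short thing of the smaller tray. The point is its centre, 7 mm above what it lies on. z up. 28 to 56 g.
Things that resemble listed ones, but are neither listed nor needed, are in the scene too. Leave any white look-alike of the part that bears wax_stick_mid alone.

How it is judged:
By the outcome, as a careful person would: the job done as asked, in the order asked, and still so for the second after the job is handed in, with the robot touching nothing.
It also fails if it takes over 115 s, if anything falls off the work surface, if the arm or the gripper's body presses on something with over 40 N, if the wrist force passes 120 N, or if a joint passes its speed limit or range.

## Working session

There is one attempt and no reset: what is moved stays moved. The work goes in short steps, Python scripts to look and compute and a tool call to move; the robot and the scene stay as the last step left them, time stands still between calls to the robot, and variables do not carry over. Pictures are saved under pics/ and viewed, at most 14 in all, crops included, and the job is handed in when it is done.

Besides the shell and the picture viewer there is one more tool, called after ">>>" as name(argument=value, ...) on one line, values as JSON. send_rows: Moves the arm, as the interface text tells. Its arguments: {"type":"object","properties":{"plan":{"type":"string"},"grip_force":{"type":"number"}},"required":["plan"]}

```bash
mkdir -p pics; python3 - <<'E'
from cell import sensors, eyes
import cv2
s=sensors.observe(); print(s)
for n in("top","side"):
    cv2.imwrite(f"pics/{n}0.png",eyes.read_camera(n)); m=eyes.camera_model(n); print(n,m["K"],m["world_from_camera"])
print(eyes.camera_model("wrist"))
E
```

```text
{'t': 0.0, 'joints': array([-1.48402500e+00,  1.50973685e-01,  1.43801658e+00,  1.19210334e-05,
        1.55379040e+00, -1.34014451e-01]), 'qvel': array([ 0.00145402, -0.00169231,  0.00019754,  0.00062055,  0.00010984,
        0.00094612]), 'joint_efforts': array([-6.41806200e-04, -7.13037515e+01, -5.70877039e+01, -5.57558667e-05,
        9.02161613e-03,  5.79385551e-05]), 'tool_pos': array([ 125.87834215, -560.80680322,  230.68966715]), 'tcp_rot': array([-5.93699217e-04,  9.93912727e-01,  1.10168684e-01,  1.99879678e-05]), 'contact_force': array([ 0.39200244, -0.18795562, -0.64376349]), 'wrist_torque': array([-0.02660664, -0.01026615,  0.00771651]), 'finger_force': 0.0, 'grip_width': 1.0023650874130883}
top [[491.02763565   0.         315.88104099]
 [  0.         491.02763565 231.29239132]
 [  0.           0.           1.        ]] [[-1.24233857e-03 -9.91622116e-01  1.29166701e-01  3.00807222e+02]
 [-9.99762763e-01 -1.57718272e-03 -2.17239667e-02  3.29755409e+01]
 [ 2.17456853e-02 -1.29163046e-01 -9.91384906e-01  9.78092953e+02]
 [ 0.00000000e+00  0.00000000e+00  0.00000000e+00  1.0
[... 229 characters left out ...]
1  3.52903495e-01 -8.55850057e-01  9.85692184e+02]
 [-1.44056892e-02 -9.26620966e-01 -3.75720723e-01  4.69314710e+02]
 [ 0.00000000e+00  0.00000000e+00  0.00000000e+00  1.00000000e+00]]
{'K': array([[411.17356023,   0.        , 313.73417097],
       [  0.        , 411.17356023, 239.30569179],
       [  0.        ,   0.        ,   1.        ]]), 'hand_eye': array([[ 9.60969978e-05, -9.61129615e-01, -2.76097545e-01,
         6.95952307e+01],
       [ 9.99999630e-01,  3.28404680e-04, -7.95162817e-04,
         8.05650865e-01],
       [ 8.54926258e-04, -2.76097366e-01,  9.61129291e-01,
        -1.42438869e+02],
       [ 0.00000000e+00,  0.00000000e+00,  0.00000000e+00,
         1.00000000e+00]])}
```

View pics/top0.png

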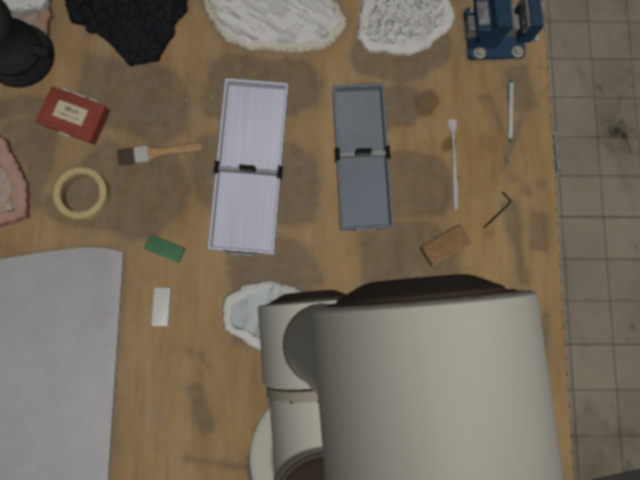

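View pics/side0.png

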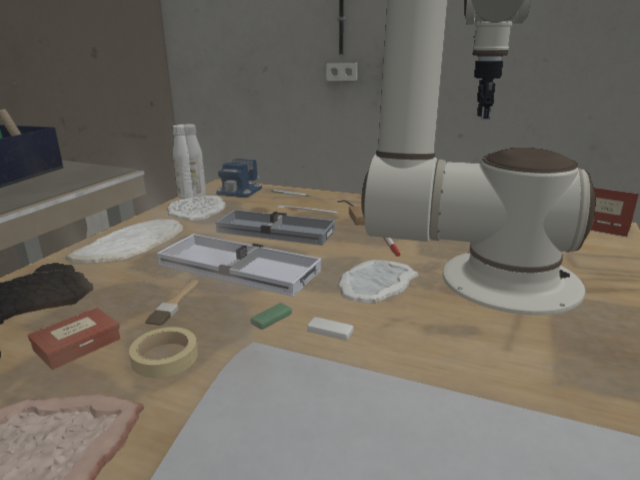

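The top view shows the larger tray (white aluminium, centre about 248,166) and the smaller grey tray (362,157). The tools are the brush (160,152), green wax (165,248), cork (445,245) and spatula (455,165, blade up). The white look-alike is at (160,307).

```bash
cat > h.py <<'E'
import numpy as np, cv2
from cell import sensors, eyes
from scipy.spatial.transform import Rotation as R
def cam(n,s=None):
    m=eyes.camera_model(n); K=np.array(m["K"])
    if n!="wrist": return K,np.array(m["world_from_camera"])
    s=s or sensors.observe(); q=s["tcp_rot"]; T=np.eye(4); T[:3,:3]=R.from_quat([q[1],q[2],q[3],q[0]]).as_matrix(); T[:3,3]=s["tool_pos"]
    return K,T@np.array(m["hand_eye"])
def ray(c,uv,z):
    K,T=c; uv=np.atleast_2d(uv).astype(float)
    d=np.c_[uv,np.ones(len(uv))]@np.linalg.inv(K).T@T[:3,:3].T
    return T[:3,3]+d*((z-T[2,3])/d[:,2])[:,None]
def proj(c,P):
    K,T=c; p=(np.atleast_2d(P)-T[:3,3])@T[:3,:3]@K.T; return p[:,:2]/p[:,2:]
def blob(mask,off):
    cs,_=cv2.findContours(mask.astype(np.uint8),cv2.RETR_EXTERNAL,cv2.CHAIN_APPROX_NONE)
    return max(cs,key=cv2.contourArea).reshape(-1,2)+np.array(off)
def rect(P):
    (c,wh,a)=cv2.minAreaRect(P[:,:2].astype(np.float32)); 
    if wh[0]<wh[1]: wh=wh[::-1]; a+=90
    return np.round(c,1),np.round(wh,1),round((a+90)%180-90,1)
def grip(): 
    s=sensors.observe(); q=s["tcp_rot"]; M=R.from_quat([q[1],q[2],q[3],q[0]]).as_matrix(); return s,M
E
python3 - <<'E'
from h import *
im=cv2.imread("pics/top0.png"); lab=cv2.cvtColor(im,cv2.COLOR_BGR2LAB).astype(float); hsv=cv2.cvtColor(im,cv2.COLOR_BGR2HSV)
c=cam("top")
H,S,V=[hsv[...,i].astype(int) for i in range(3)]
def do(n,x0,y0,x1,y1,m,z):
    b=blob(m[y0:y1,x0:x1],(x0,y0)); P=ray(c,b,z); print(n,len(b),rect(P), b.min(0),b.max(0)); return P
do("wax",135,225,195,275,(H>45)&(H<90)&(S>80),14)
do("white",145,280,180,335,(S<50)&(V>150),14)
do("cork",410,215,480,275,(np.abs(lab-np.median(lab[240:250,440:450].reshape(-1,3),0)).sum(-1)<30),28)
P=do("spat",440,110,470,220,(S<60)&(V>120),3)
do("ltray",195,65,300,265,(S<40)&(V>130),28)
do("stray",322,75,400,240,(H>90)&(S>20)&(S<120)&(V<160),28)
do("brush",110,135,210,175,((np.abs(lab-np.median(lab[125:180,105:215].reshape(-1,3),0)).sum(-1))>28),7)
for n,(a,b,e,d) in dict(a=(110,135,210,180),b=(410,215,480,275)).items(): pass
cv2.imwrite("pics/c1.png",np.hstack([cv2.resize(im[70:265,205:295],None,fx=3,fy=3),cv2.resize(im[70:265,325:400],None,fx=3,fy=3),cv2.resize(im[100:295,425:475],None,fx=3,fy=3)][:3]))
cv2.imwrite("pics/c2.png",cv2.resize(im[130:280,105:215],None,fx=4,fy=4))
E
```

```text
wax 86 (array([393.3, 309.4]), array([68.8, 24.5]), 68.3) [146 237] [182 259]
white 98 (array([278.9, 312.1]), array([69.3, 28.6]), -1.7) [152 289] [168 325]
cork 256 (array([ 399.5, -240.1]), array([139.8, 116.2]), 90.0) [410 215] [479 274]
spat 187 (array([ 568.9, -269.3]), array([189.8,  16.9]), -1.3) [448 119] [457 209]
ltray 558 (array([641.3, 140.1]), array([182.7, 127.2]), -4.3) [217  79] [287 170]
stray 244 (array([502.3, -83.1]), array([140.2, 100. ]), 2.5) [337 157] [391 228]
brush 207 (array([590.2, 329.6]), array([167. ,  34.3]), -80.5) [117 144] [200 165]
```

View pics/c1.png

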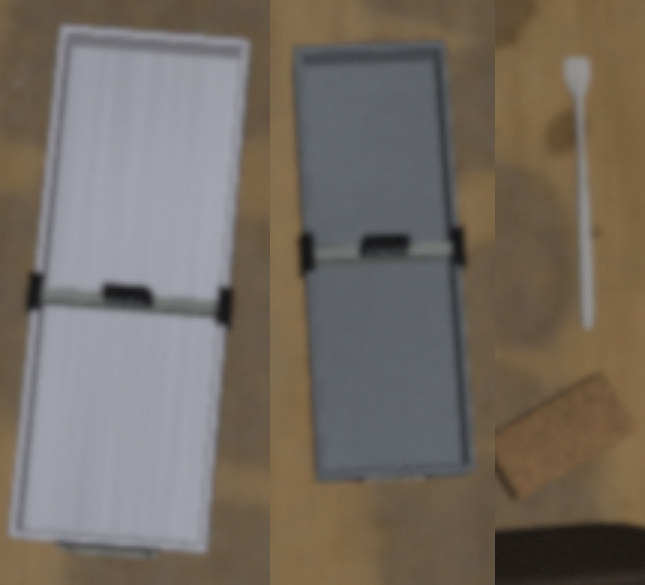

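The crop shows both trays and their black tabs: larger tab near (247.7,168) and smaller near (363.3,151.7) in full-image pixels. The rim corners are clear, so I'll fit them next.

```bash
python3 - <<'E'
from h import *
c=cam("top"); im=cv2.imread("pics/top0.png"); lab=cv2.cvtColor(im,cv2.COLOR_BGR2LAB).astype(float)
L=ray(c,[(225.7,78.3),(287.7,82.7),(274,254),(208.3,248.3)],28); S=ray(c,[(333,85),(383.3,83.7),(391.7,227.3),(340.7,230)],28)
for n,P in(("L",L),("S",S)): print(n,P[:,:2].mean(0).round(1),rect(P),P[:,:2].round(0).tolist())
print("tabs",ray(c,[(247.7,166.5),(363.3,150.5)],52).round(1))
print("tabs42",ray(c,[(247.7,168),(363.3,151.7)],45).round(1))
b=lab[...,1]; 
hsv=cv2.cvtColor(im,cv2.COLOR_BGR2HSV); r=cv2.GaussianBlur(hsv,(3,3),0)[220:270,415:475].astype(int)
print(hsv[245,445],hsv[225,425],hsv[260,470])
corn=np.array([(425+(600-495)/3-0,100+373/3),(425+(635-495)/3,100+425/3),(425+(518-495)/3,100+497/3)])
P=ray(c,corn,28);print("cork", ((P[0]+P[2])/2).round(1),P.round(0).tolist())
print("cork c",rect(np.vstack([P,P[0]+P[2]-P[1]])))
print("spat blade/handle", ray(c,[(452.5,119),(456,209)],3).round(1))
s,M=grip();print(M.round(3))
E
```

```text
L [559.2 144.3] (array([558.8, 144.7]), array([349.3, 127.4]), -4.0) [[737.0, 195.0], [729.0, 69.0], [380.0, 93.0], [391.0, 220.0]]
S [578.1 -80.4] (array([578.1, -81. ]), array([297.5, 102.7]), 2.6) [[724.0, -23.0], [728.0, -126.0], [433.0, -137.0], [427.0, -36.0]]
tabs [[547.3 144.1  52. ]
 [580.4 -79.9  52. ]]
tabs42 [[546.2 144.9  45. ]
 [580.  -80.7  45. ]]
[ 15 115 115] [ 17  91 106] [ 18 112 132]
cork [ 398.2 -243.2   28. ] [[439.0, -272.0, 28.0], [405.0, -293.0, 28.0], [358.0, -215.0, 28.0]]
cork c (array([ 398.2, -243.2]), array([92.3, 40.5]), -59.0)
spat blade/handle [[ 663.6 -272.6    3. ]
 [ 473.9 -272.6    3. ]]
[[ 0.976  0.219 -0.   ]
 [ 0.219 -0.976  0.001]
 [ 0.    -0.001 -1.   ]]
```

View pics/c2.png

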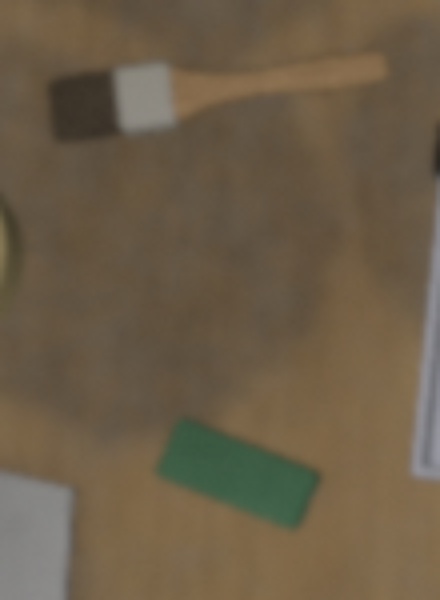

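The brush lies with its bristles at the left and the handle tip near (387,67) in the crop. The green wax is centred near (238,474). Measured sizes match those given, so I'm moving.

>>> send_rows(plan="0.0283 -0.0298 0 0 -1; 0.0566 -0.0597 0 0 -1; 0.0848 -0.0895 0 0 -1; 0.1131 -0.1194 0 0 -1; 0.1414 -0.1492 0 0 -1")

```text
t: 0.6
tool_pos: [231.6, -382.9, 231.0]
tcp_rot: [-0.0, 0.994, 0.11, 0.0]
contact_force: [0.9, -1.1, 1.0]
grip_width: 0.999
finger_force: 0.0
```

>>> send_rows(plan="0.0283 -0.0298 0 0 -1; 0.0566 -0.0597 0 0 -1; 0.0848 -0.0895 0 0 -1; 0.1131 -0.1194 0 0 -1; 0.1414 -0.1492 0 0 -1")

```text
t: 1.1
tool_pos: [336.9, -206.3, 231.3]
tcp_rot: [-0.0, 0.994, 0.11, 0.0]
contact_force: [0.2, -1.1, 0.4]
grip_width: 1.001
finger_force: 0.0
```

>>> send_rows(plan="0.0283 -0.0298 0 0 -1; 0.0566 -0.0597 0 0 -1; 0.0848 -0.0895 0 0 -1; 0.1131 -0.1194 0 0 -1; 0.1414 -0.1492 0 0 -1")

```text
t: 1.6
tool_pos: [442.2, -29.6, 231.3]
tcp_rot: [-0.0, 0.994, 0.11, 0.0]
contact_force: [0.4, -0.7, -0.3]
grip_width: 0.999
finger_force: 0.0
```

>>> send_rows(plan="0.0283 -0.0298 0 0 -1; 0.0566 -0.0597 0 0 -1; 0.0848 -0.0895 0 0 -1; 0.1131 -0.1194 0 0 -1; 0.1414 -0.1492 0 0 -1")

```text
t: 2.1
tool_pos: [547.5, 146.9, 231.0]
tcp_rot: [-0.0, 0.994, 0.11, -0.0]
contact_force: [1.0, -0.8, -0.2]
grip_width: 0.999
finger_force: 0.0
```

>>> send_rows(plan="0 0 0 -8 -1; 0 0 0 -16 -1; 0 0 0 -24 -1; 0 0 0 -32 -1; 0 0 0 -40 -1")

```text
t: 2.6
tool_pos: [547.0, 145.2, 231.0]
tcp_rot: [-0.0, 0.895, 0.446, -0.0]
contact_force: [0.4, -0.5, 0.4]
grip_width: 0.998
finger_force: 0.0
```

>>> send_rows(plan="0 0 0 -8 -1; 0 0 0 -16 -1; 0 0 0 -24 -1; 0 0 0 -32 -1; 0 0 0 -33.4 -1")

```text
t: 3.1
tool_pos: [547.0, 145.1, 231.0]
tcp_rot: [-0.0, 0.73, 0.684, -0.0]
contact_force: [1.0, -0.5, 0.2]
grip_width: 1.0
finger_force: 0.0
```

```bash
cat >> h.py <<'E'
def yaw(M): return np.degrees(np.arctan2(M[1,0],M[0,0]))
def go(p,yw):
    s,M=grip(); t=s["tool_pos"]; d=M.T@(np.array(p)-t); w=(yaw(M)-yw+180)%360-180
    print("t",round(s["t"],2),"tcp",t.round(1),"yaw",round(yaw(M),2),"-> shift mm",d.round(1),"turn",round(w,1),"j6",s["joints"][5].round(2))
def snap(name):
    s=sensors.observe(); im=eyes.read_camera("wrist"); cv2.imwrite(f"pics/{name}.png",im); np.save(f"pics/{name}.npy",np.r_[s["tool_pos"],s["tcp_rot"]]); return im
def wcam(name):
    v=np.load(f"pics/{name}.npy"); return cam("wrist",dict(tool_pos=v[:3],tcp_rot=v[3:]))
E
python3 - <<'E'
from h import *
go((547,145,100),86); snap("w1")
im=eyes.read_camera("top"); cv2.imwrite("pics/top1.png",im)
E
```

```text
t 3.1 tcp [547.  145.1 231. ] yaw 86.24 -> shift mm [-1.00e-01  1.00e-01  1.31e+02] turn 0.2 j6 0.19
```

View pics/w1.png

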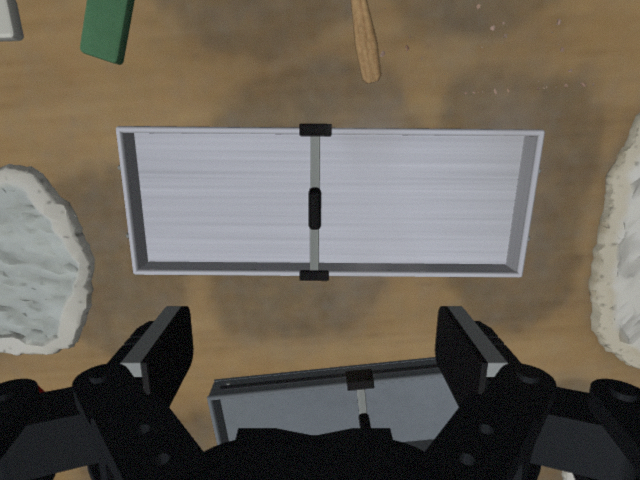

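The wrist view shows the larger tray rim corners at (116,128), (544,131), (522,276) and (134,274). The tab is at (315,208), and the smaller tray is partly visible below.

```bash
python3 - <<'E'
from h import *
c=wcam("w1")
P=ray(c,[(116,128),(544,131),(522,276),(134,274)],28); print(rect(P),P.mean(0).round(1))
print("tab top",ray(c,[(315,190),(315,208),(315,229)],52).round(1).tolist())
print("plate top", ray(c,[(315,150),(314.5,260)],30).round(1).tolist())
print("proj pred",proj(c,[547,144,52]).round(1))
E
```

```text
(array([559.6, 144.4]), array([347.8, 126.3]), -4.0) [559.6 144.3  28. ]
tab top [[548.7, 162.5, 52.0], [547.8, 148.1, 52.0], [546.7, 130.9, 52.0]]
plate top [[550.6, 191.8, 30.0], [544.1, 97.0, 30.0]]
proj pred [[314.4 213.1]]
```

>>> send_rows(plan="0.001 0.0005 0.04 0 -1; 0.001 0.0005 0.08 0.2 -1; 0.001 0.0005 0.12 0.2 -1; 0.001 0.0005 0.16 0.2 -0.4; 0.001 0.0005 0.19 0.2 -0.2")

```text
t: 3.7
tool_pos: [546.7, 146.0, 38.9]
tcp_rot: [-0.001, 0.734, 0.68, -0.001]
contact_force: [-0.0, -0.2, 0.2]
grip_width: 0.692
finger_force: 0.0
```

>>> send_rows(plan="0 0 0.011 0 0; 0 0 0.011 0 0.3; 0 0 0.011 0 1; 0 0 0.011 0 1; 0 0 0.011 0 1", grip_force=40)

```text
t: 4.2
tool_pos: [548.6, 146.3, 32.1]
tcp_rot: [0.001, 0.732, 0.681, 0.001]
contact_force: [-0.7, -1.1, 8.1]
grip_width: 0.105
finger_force: 42.7
```

>>> send_rows(plan="0 0 0 0 1; 0 0 0 0 1; 0 0 0 0 1; 0 0 0 0 1; 0 0 0 0 1")

```text
t: 4.7
tool_pos: [548.6, 146.3, 32.1]
tcp_rot: [0.001, 0.732, 0.681, 0.001]
contact_force: [-1.3, 0.3, 7.6]
grip_width: 0.102
finger_force: 42.7
```

>>> send_rows(plan="0 -0.006 0 0 1; 0 -0.014 0 0 1; 0 -0.022 0 0 1; 0 -0.03 0 0 1; 0 -0.036 0 0 1")

```text
t: 5.2
tool_pos: [512.6, 148.9, 32.1]
tcp_rot: [0.001, 0.732, 0.681, 0.002]
contact_force: [3.5, 0.1, 6.9]
grip_width: 0.106
finger_force: 42.6
```

>>> send_rows(plan="0 -0.005 0 0 1; 0 -0.005 0 0 1; 0 -0.005 0 0 1; 0 -0.005 0 0 0; 0 -0.005 0 0 -0.3")

```text
t: 5.7
tool_pos: [506.9, 149.2, 31.0]
tcp_rot: [0.0, 0.732, 0.681, 0.0]
contact_force: [-0.3, 0.5, 0.7]
grip_width: 0.443
finger_force: 0.0
```

>>> send_rows(plan="0 0 0 0 -0.5; 0 0 -0.03 0 -0.5; 0 0 -0.07 0 -1; 0 0 -0.11 0 -1; 0 0 -0.15 0 -1")

```text
t: 6.2
tool_pos: [506.4, 149.1, 182.0]
tcp_rot: [-0.0, 0.732, 0.681, -0.0]
contact_force: [-0.1, 0.6, 1.0]
grip_width: 1.001
finger_force: 0.0
```

```bash
python3 - <<'E'
from h import *
go((580,-80,230),92.6); snap("w2")
E
```

```text
t 6.2 tcp [506.4 149.1 182. ] yaw 85.85 -> shift mm [-223.1   90.   -48. ] turn -6.8 j6 0.21
```

>>> send_rows(plan="-0.04 0.018 -0.01 0 -1; -0.085 0.036 -0.02 0 -1; -0.13 0.054 -0.03 0 -1; -0.175 0.072 -0.04 0 -1; -0.223 0.09 -0.048 0 -1")

```text
t: 6.75
tool_pos: [580.2, -80.0, 228.5]
tcp_rot: [0.0, 0.732, 0.681, 0.0]
contact_force: [0.4, 0.3, 0.6]
grip_width: 0.999
finger_force: 0.0
```

>>> send_rows(plan="0 0 0 -6.8 -1; 0 0 0 -6.8 -1; 0 0 0 -6.8 -1; 0 0 0 -6.8 -1; 0 0 0 -6.8 -1")

```text
t: 7.25
tool_pos: [579.8, -77.1, 228.1]
tcp_rot: [-0.0, 0.691, 0.723, 0.0]
contact_force: [0.1, 0.5, -0.2]
grip_width: 1.0
finger_force: 0.0
```

```bash
python3 - <<'E'
from h import *
go((580,-80,30),92.6); snap("w3")
E
```

```text
t 7.25 tcp [579.8 -77.1 228.1] yaw 92.63 -> shift mm [-2.900e+00  1.000e-01  1.981e+02] turn 0.0 j6 -0.31
```

View pics/w3.png

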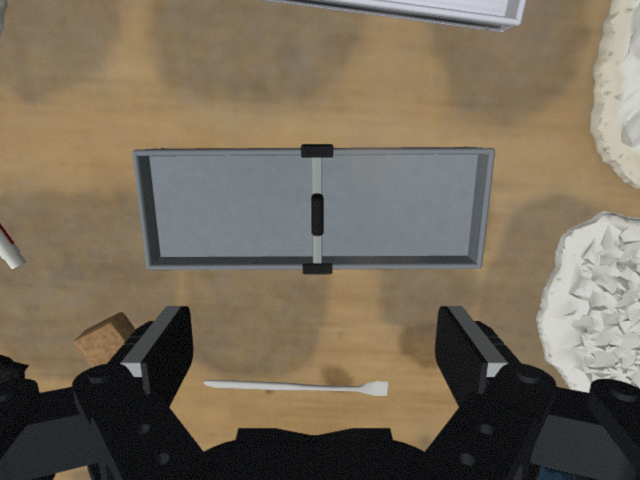

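This shows the smaller tray rim corners at (134,150), (494,148), (482,268) and (147,269), with its tab at (317,215). The spatula runs from its handle end (205,384) to the blade tip (388,388).

```bash
python3 - <<'E'
from h import *
c=wcam("w3")
P=ray(c,[(134,150),(494,148),(482,268),(147,269)],28); print(rect(P),P.mean(0).round(1))
print("tab top",ray(c,[(317,196),(317.5,215),(318,235)],52).round(1).tolist())
print("spat",ray(c,[(205,384),(388,388)],3).round(1).tolist())
im=cv2.imread("pics/w3.png"); hsv=cv2.cvtColor(im,cv2.COLOR_BGR2HSV)
m=(hsv[...,1]<50)&(hsv[...,2]>110)
b=blob(m[370:405,200:395],(200,370)); Q=ray(c,b,3); print(rect(Q))
x=Q[:,0]
for a in np.arange(x.min()+2,x.max(),12):
    k=abs(x-a)<3; print(round(a,0),Q[k,1].min().round(1),Q[k,1].max().round(1),end=' | ')
E
```

```text
(array([580., -81.]), array([296.3, 103.8]), 2.8) [579.9 -81.1  28. ]
tab top [[581.3, -63.8, 52.0], [582.5, -79.0, 52.0], [583.7, -95.4, 52.0]]
spat [[475.9, -273.7, 3.0], [665.4, -269.8, 3.0]]
(array([ 569.7, -273.6]), array([189.4,  16.9]), 2.2)
477.0 -274.9 -268.8 | 489.0 -276.9 -268.3 | 501.0 -276.3 -268.9 | 513.0 -277.0 -268.5 | 525.0 -276.4 -269.0 | 537.0 -277.0 -269.6 | 549.0 -276.5 -269.1 | 561.0 -275.9 -269.7 | 573.0 -275.4 -270.3 | 585.0 -274.8 -271.0 | 597.0 -275.4 -270.5 | 609.0 -274.9 -271.1 | 621.0 -274.3 -270.5 | 633.0 -274.9 -268.8 | 645.0 -278.0 -263.4 | 657.0 -278.7 -261.8 |
```

>>> send_rows(plan="-0.0025 0.0025 0.04 0 -1; -0.0025 0.0025 0.08 0 -1; -0.0025 0.0025 0.12 0 -1; -0.0025 0.0025 0.16 0 -0.4; -0.0025 0.0025 0.185 0 -0.2")

```text
t: 7.8
tool_pos: [581.3, -79.6, 40.2]
tcp_rot: [-0.001, 0.691, 0.723, -0.001]
contact_force: [1.0, 0.7, 0.5]
grip_width: 0.693
finger_force: 0.0
```

>>> send_rows(plan="0 0 0.011 0 0; 0 0 0.011 0 0.3; 0 0 0.011 0 1; 0 0 0.011 0 1; 0 0 0.011 0 1", grip_force=40)

```text
t: 8.3
tool_pos: [583.3, -80.5, 33.8]
tcp_rot: [0.001, 0.691, 0.723, 0.001]
contact_force: [-1.3, 0.5, 7.8]
grip_width: 0.104
finger_force: 43.2
```

>>> send_rows(plan="0 -0.006 0 0 1; 0 -0.014 0 0 1; 0 -0.022 0 0 1; 0 -0.03 0 0 1; 0 -0.036 0 0 1")

```text
t: 8.8
tool_pos: [547.3, -82.3, 33.8]
tcp_rot: [0.001, 0.691, 0.723, 0.001]
contact_force: [2.9, 0.5, 7.7]
grip_width: 0.101
finger_force: 43.0
```

>>> send_rows(plan="0 -0.008 0 0 1; 0 -0.014 0 0 1; 0 -0.018 0 0 1; 0 -0.018 0 0 1; 0 -0.018 0 0 1")

```text
t: 9.3
tool_pos: [529.1, -83.2, 33.7]
tcp_rot: [0.001, 0.691, 0.723, 0.001]
contact_force: [-2.8, 1.0, 10.5]
grip_width: 0.105
finger_force: 43.6
```

>>> send_rows(plan="0 0 0 0 -0.2; 0 0 0 0 -0.5; 0 0 0 0 -0.5; 0 0 -0.03 0 -0.5; 0 0 -0.08 0 -0.8")

```text
t: 9.8
tool_pos: [526.9, -82.5, 110.4]
tcp_rot: [-0.003, 0.691, 0.723, -0.001]
contact_force: [1.2, -0.8, 0.4]
grip_width: 0.889
finger_force: 0.0
```

```bash
python3 - <<'E'
from h import *
go((560,-180,228),90.8); go((559,-272.9,60),90.8); snap("w4")
E
```

```text
t 9.8 tcp [526.9 -82.5 110.4] yaw 92.64 -> shift mm [ -98.7   28.  -118. ] turn 1.8 j6 -0.35
t 9.8 tcp [526.9 -82.5 110.4] yaw 92.64 -> shift mm [-191.8   23.6   49.9] turn 1.8 j6 -0.35
```

View pics/w4.png

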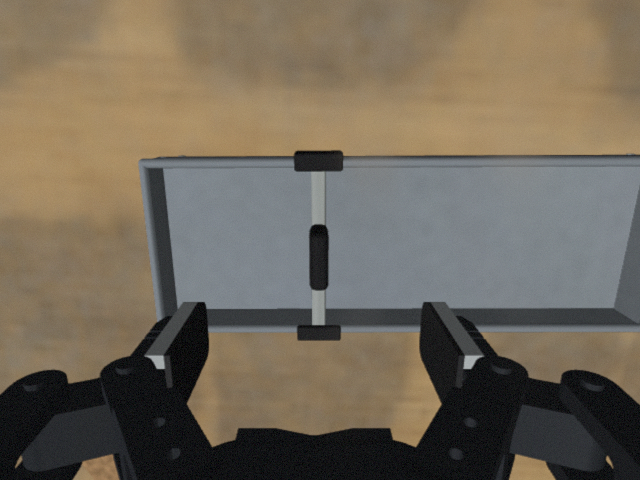

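The divider stands near column 318, well toward the near end, as intended. Next is the spatula.

>>> send_rows(plan="-0.038 0.005 0 8 -0.5; -0.076 0.01 0 16 -0.5; -0.115 0.0145 0 24 -0.5; -0.155 0.019 0 32 -0.5; -0.1918 0.0236 0 40 -0.5")

```text
t: 10.35
tool_pos: [561.0, -275.3, 112.0]
tcp_rot: [0.0, 0.898, 0.441, 0.0]
contact_force: [0.3, 0.4, 0.3]
grip_width: 0.75
finger_force: 0.0
```

>>> send_rows(plan="0 0 0 8 -0.5; 0 0 0 16 -0.3; 0 0 0 24 -0.2; 0 0 0 32 -0.2; 0 0 0 40 -0.2")

```text
t: 10.85
tool_pos: [561.0, -273.5, 112.0]
tcp_rot: [-0.0, 0.994, 0.107, -0.0]
contact_force: [1.2, -0.6, 0.5]
grip_width: 0.601
finger_force: 0.0
```

>>> send_rows(plan="0 0 0 8 -0.2; 0 0 0 11.8 -0.2; 0 0 0 11.8 -0.2; 0 0 0 11.8 -0.2; 0 0 0 11.8 -0.2")

```text
t: 11.35
tool_pos: [561.0, -273.4, 112.0]
tcp_rot: [-0.0, 1.0, 0.008, 0.0]
contact_force: [-0.6, 0.5, -0.1]
grip_width: 0.599
finger_force: 0.0
```

```bash
python3 - <<'E'
from h import *
go((559,-272.9,2),0.8); im=snap("w5"); c=wcam("w5")
print(proj(c,[[559,-272.9,3],[666,-270,3]]).round(0))
hsv=cv2.cvtColor(im,cv2.COLOR_BGR2HSV); m=(hsv[...,1]<50)&(hsv[...,2]>110)
for r in (150,180,210,240,270,300):
    k=np.where(m[r,250:390])[0]+250
    if len(k): print(r,ray(c,[(k.min(),r),(k.max()+1,r)],3).round(1).tolist())
E
```

```text
t 11.35 tcp [ 561.  -273.4  112. ] yaw 0.96 -> shift mm [ -2.   -0.5 110. ] turn 0.2 j6 0.98
[[312. 238.]
 [310.  56.]]
150 [[614.1, -270.4, 3.0], [614.2, -275.2, 3.0]]
180 [[596.1, -270.0, 3.0], [596.2, -275.5, 3.0]]
210 [[577.4, -269.6, 3.0], [577.5, -275.8, 3.0]]
240 [[557.9, -268.6, 3.0], [558.1, -276.9, 3.0]]
270 [[537.6, -268.8, 3.0], [537.8, -277.3, 3.0]]
300 [[516.4, -269.0, 3.0], [516.6, -277.7, 3.0]]
```

View pics/w5.png

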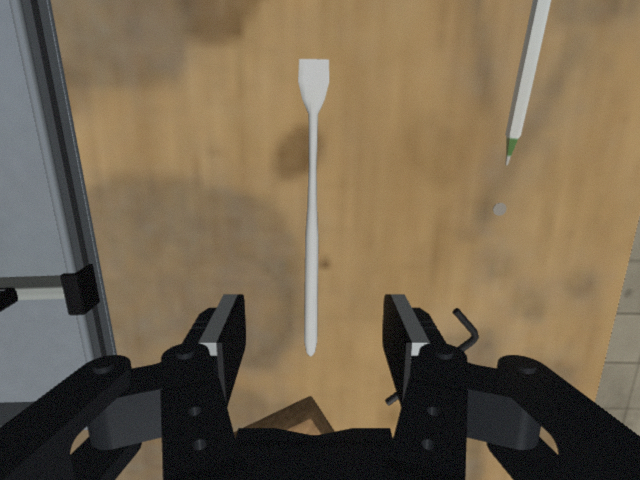

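The spatula runs vertically at column about 312, with the blade at (313,75) up toward +x, centred between the fingers.

>>> send_rows(plan="-0.002 -0.0005 0.03 0 0; -0.002 -0.0005 0.06 0 0; -0.002 -0.0005 0.09 0 0; -0.002 -0.0005 0.106 0 0; -0.002 -0.0005 0.1102 0 0")

```text
t: 11.9
tool_pos: [558.3, -272.5, 0.2]
tcp_rot: [-0.001, 1.0, 0.008, -0.001]
contact_force: [-0.5, -0.3, 0.0]
grip_width: 0.499
finger_force: 0.0
```

>>> send_rows(plan="0 0 0 0 0.5; 0 0 0 0 1; 0 0 0 0 1; 0 0 0 0 1; 0 0 0 0 1", grip_force=40)

```text
t: 12.4
tool_pos: [559.7, -273.4, 3.2]
tcp_rot: [0.001, 1.0, 0.007, 0.001]
contact_force: [-0.3, -0.6, 7.6]
grip_width: 0.049
finger_force: 39.9
```

>>> send_rows(plan="0 0 0 0 1; 0 0 0 0 1; 0 0 -0.005 0 1; 0 0 -0.015 0 1; 0 0 -0.03 0 1")

```text
t: 12.9
tool_pos: [558.7, -272.8, 32.5]
tcp_rot: [-0.0, 1.0, 0.007, -0.0]
contact_force: [1.2, -0.0, -0.2]
grip_width: 0.05
finger_force: 38.7
```

>>> send_rows(plan="0 0 -0.03 0 1; 0 0 -0.06 0 1; 0 0 -0.09 0 1; 0 0 -0.1 0 1; 0 0 -0.1 0 1")

```text
t: 13.4
tool_pos: [559.6, -273.3, 134.1]
tcp_rot: [0.001, 1.0, 0.007, 0.001]
contact_force: [-0.4, 0.2, -0.2]
grip_width: 0.055
finger_force: 38.7
```

```bash
python3 - <<'E'
from h import *
go((608.5,141,130),-4); im=snap("w6"); c=wcam("w6")
s=sensors.observe(); z=s["tool_pos"][2]
hsv=cv2.cvtColor(im,cv2.COLOR_BGR2HSV); m=(hsv[...,1]<50)&(hsv[...,2]>110)
print("expect tip",proj(c,s["tool_pos"]+[107,1,0]).round(0), "mid",proj(c,s["tool_pos"]).round(0))
cv2.imwrite("pics/w6c.png",im[0:480,150:480])
E
```

```text
t 13.4 tcp [ 559.6 -273.3  134.1] yaw 0.86 -> shift mm [  55.1 -413.5    3.6] turn 4.9 j6 0.98
expect tip [[312.  -1.]] mid [[311. 311.]]
```

View pics/w6c.png

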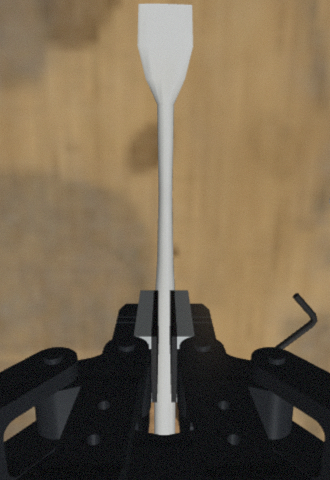

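The spatula is held straight, with the blade tip at the top of the crop and the shank between the pads. Carrying it to the larger tray.

>>> send_rows(plan="0.0055 -0.0413 0 0 1; 0.011 -0.0827 0 0 1; 0.0165 -0.124 0 0 1; 0.022 -0.1654 0 0 1; 0.0275 -0.2067 0 0 1")

```text
t: 13.95
tool_pos: [582.7, -64.1, 130.3]
tcp_rot: [-0.0, 1.0, 0.007, -0.001]
contact_force: [0.5, 0.0, -0.1]
grip_width: 0.049
finger_force: 38.7
```

>>> send_rows(plan="0.0055 -0.0413 0 0 1; 0.011 -0.0827 0 0 1; 0.0165 -0.124 0 0 1; 0.022 -0.1654 0 2.4 1; 0.0275 -0.2067 0 4.9 1")

```text
t: 14.45
tool_pos: [607.1, 142.9, 130.2]
tcp_rot: [0.0, 0.999, -0.036, -0.001]
contact_force: [0.6, -0.6, -1.6]
grip_width: 0.048
finger_force: 38.7
```

>>> send_rows(plan="0 0 0.01 0 1; 0 0 0.03 0 1; 0 0 0.05 0 1; 0 0 0.07 0 1; 0 0 0.07 0 1")

```text
t: 14.95
tool_pos: [605.7, 140.7, 57.8]
tcp_rot: [0.0, 0.999, -0.035, -0.003]
contact_force: [-1.0, -0.4, -0.3]
grip_width: 0.051
finger_force: 38.8
```

```bash
python3 - <<'E'
from h import *
go((608.5,141,6.5),-4); im=snap("w7"); 
E
```

```text
t 14.95 tcp [605.7 140.7  57.8] yaw -4.05 -> shift mm [ 3.1 -0.6 51.2] turn -0.1 j6 1.75
```

View pics/w7.png

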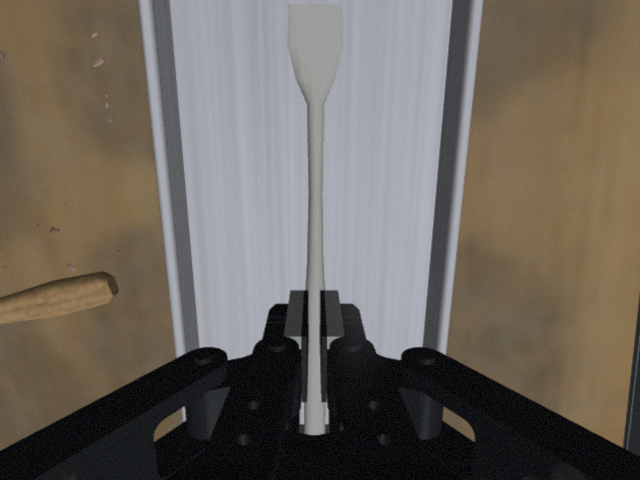

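The spatula sits centred and parallel in the long bay. Lowering.

>>> send_rows(plan="0.0025 0 0.012 0 1; 0.0025 0 0.024 0 1; 0.0025 0 0.036 0 1; 0.0025 0 0.044 0 1; 0.0025 0 0.047 0 1")

```text
t: 15.5
tool_pos: [609.8, 141.0, 13.6]
tcp_rot: [0.0, 0.999, -0.035, -0.001]
contact_force: [0.1, 0.2, 0.1]
grip_width: 0.052
finger_force: 38.8
```

>>> send_rows(plan="0 0 0 0 1; 0 0 0 0 1; 0 0 0.002 0 1; 0 0 0.003 0 1; 0 0 0.003 0 1")

```text
t: 16.0
tool_pos: [610.3, 141.1, 11.8]
tcp_rot: [-0.0, 0.999, -0.035, -0.0]
contact_force: [-0.1, -0.1, 0.3]
grip_width: 0.052
finger_force: 38.8
```

>>> send_rows(plan="0 0 0.002 0 1; 0 0 0.004 0 1; 0 0 0.005 0 1; 0 0 0.005 0 1; 0 0 0.005 0 1")

```text
t: 16.5
tool_pos: [610.3, 141.0, 6.8]
tcp_rot: [-0.0, 0.999, -0.035, -0.0]
contact_force: [-0.3, -0.5, -0.3]
grip_width: 0.052
finger_force: 38.8
```

Release, rise, and view. Then on to the brush.

>>> send_rows(plan="0 0 0.001 0 0.8; 0 0 0.001 0 0.5; 0 0 0.001 0 0.3; 0 0 0 0 0.3; 0 0 0 0 0.3")

```text
t: 17.0
tool_pos: [610.4, 141.1, 7.0]
tcp_rot: [-0.0, 0.999, -0.035, 0.0]
contact_force: [0.9, -1.4, -0.1]
grip_width: 0.352
finger_force: 0.0
```

>>> send_rows(plan="0 0 -0.01 0 0.3; 0 0 -0.04 0 0.1; 0 0 -0.08 0 -0.2; 0 0 -0.12 0 -0.2; 0 0 -0.16 0 -0.2")

```text
t: 17.5
tool_pos: [610.0, 141.0, 169.4]
tcp_rot: [-0.0, 0.999, -0.035, 0.0]
contact_force: [0.6, 0.4, -0.1]
grip_width: 0.598
finger_force: 0.0
```

>>> send_rows(plan="0 -0.04 -0.01 0 -0.2; 0 -0.08 -0.01 0 -0.2; 0 -0.12 -0.01 0 -0.2; 0 -0.16 -0.01 0 -0.2; 0 -0.18 -0.01 0 -0.2")

```text
t: 18.0
tool_pos: [622.6, 323.6, 177.5]
tcp_rot: [-0.0, 0.999, -0.034, 0.0]
contact_force: [0.3, 0.3, -0.5]
grip_width: 0.599
finger_force: 0.0
```

```bash
python3 - <<'E'
from h import *
go((590,325,170),90); im=snap("w8"); 
E
```

```text
t 18.0 tcp [622.6 323.6 177.5] yaw -3.95 -> shift mm [-32.6   0.9   7.5] turn -93.9 j6 2.01
```

View pics/w8.png

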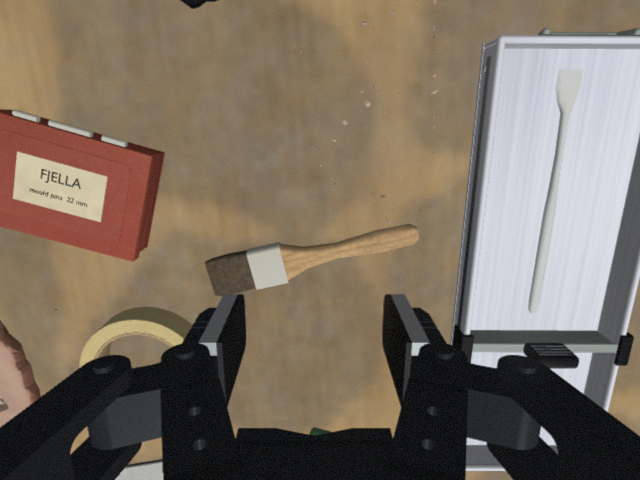

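The spatula lies flat in the long bay from (568,70) to (533,312). The brush runs from its bristle tips (211,279) to the handle end (417,235).

```bash
python3 - <<'E'
from h import *
c=wcam("w8"); P=ray(c,[(417,235),(211,279),(286,264),(310,257)],7); print(P.round(1).tolist(), np.linalg.norm(P[0]-P[1]))
d=(P[0]-P[1]);d/=np.linalg.norm(d); m=P[0]-85*d; m2=P[1]+87*d; print("mid",m.round(1),m2.round(1),"brush yaw",np.degrees(np.arctan2(d[1],d[0])))
b=np.degrees(np.arctan2(d[1],d[0])); print(proj(c,m))
go((*m[:2],100),b+180)
# spat check
Q=ray(c,[(568,70),(533,312)],6); D=Q[0]-Q[1]; print("spat",Q.round(0).tolist(),np.degrees(np.arctan2(D[1],D[0])))
E
```

```text
[[600.4, 242.9, 7.0], [574.6, 410.3, 7.0], [583.3, 348.2, 7.0], [587.9, 328.5, 7.0]] 169.3775476610309
mid [587.5 326.9   7. ] [587.9 324.3   7. ] brush yaw -81.22999702114738
[[311.97466044 257.4325968 ]]
t 18.05 tcp [622.4 325.3 177.2] yaw -3.89 -> shift mm [-35.    0.8  77.2] turn -102.7 j6 2.01
spat [[715.0, 136.0, 6.0], [527.0, 146.0, 6.0]] -3.0675378487948612
```

>>> send_rows(plan="-0.007 0 0.01 -8 -0.2; -0.014 0 0.02 -16 -0.2; -0.021 0 0.03 -24 -0.2; -0.028 0 0.04 -32 -0.2; -0.035 0 0.05 -40 -0.2")

```text
t: 18.55
tool_pos: [587.8, 322.9, 127.3]
tcp_rot: [-0.0, 0.95, 0.311, 0.0]
contact_force: [0.2, -0.1, -0.4]
grip_width: 0.601
finger_force: 0.0
```

>>> send_rows(plan="0 0 0.005 -8 -0.2; 0 0 0.01 -16 -0.2; 0 0 0.02 -24 -0.2; 0 0 0.02 -32 -0.2; 0 0 0.02 -40 -0.2")

```text
t: 19.05
tool_pos: [588.0, 322.8, 107.3]
tcp_rot: [-0.0, 0.787, 0.618, -0.0]
contact_force: [-0.1, -0.4, -0.6]
grip_width: 0.602
finger_force: 0.0
```

>>> send_rows(plan="0 0 0 -8 -0.2; 0 0 0 -16 -0.2; 0 0 0 -22.9 -0.2; 0 0 0 -22.9 -0.1; 0 0 0 -22.9 -0.1")

```text
t: 19.55
tool_pos: [588.2, 323.0, 107.4]
tcp_rot: [0.0, 0.652, 0.758, 0.0]
contact_force: [0.5, -0.2, 0.2]
grip_width: 0.548
finger_force: 0.0
```

```bash
python3 - <<'E'
from h import *
go((587.7,326,4),99); im=snap("w9"); c=wcam("w9")
print(proj(c,[[587.7,326,7]]).round(0))
hsv=cv2.cvtColor(im,cv2.COLOR_BGR2HSV); m=((hsv[...,1]>110)&(hsv[...,2]>100))
print(hsv[240,312],hsv[240,400],hsv[280,312])
for r in range(90,330,20): 
    g=cv2.GaussianBlur(im,(5,5),0)[r,270:360].astype(int); e=np.abs(np.diff(g.sum(1)))
    k=np.argsort(e)[-6:]+270; print(r,sorted(k.tolist()))
E
```

```text
t 19.55 tcp [588.2 323.  107.4] yaw 98.63 -> shift mm [ 3.100e+00 -1.000e-01  1.034e+02] turn -0.4 j6 0.24
[[314. 234.]]
[ 16 102 192] [ 18  78 141] [ 17 100 205]
90 [286, 287, 288, 343, 344, 345]
110 [286, 287, 288, 344, 345, 346]
130 [287, 288, 289, 344, 345, 346]
150 [288, 289, 290, 343, 344, 345]
170 [287, 288, 289, 341, 342, 343]
190 [287, 288, 289, 340, 341, 342]
210 [296, 297, 332, 333, 334, 337]
230 [303, 304, 326, 327, 328, 330]
250 [306, 323, 324, 325, 328, 329]
270 [306, 307, 322, 323, 324, 327]
290 [323, 324, 325, 326, 328, 329]
310 [303, 304, 324, 325, 330, 331]
```

View pics/w9.png

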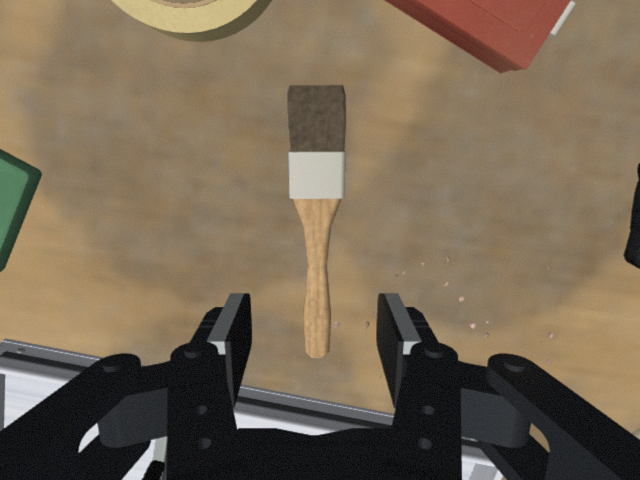

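The brush is vertical and centred at column 316, neck near row 234. Ready to grip.

>>> send_rows(plan="0.003 0 0.025 0 -0.1; 0.003 0.001 0.05 0 -0.1; 0.003 0.001 0.075 0 -0.1; 0.003 0.001 0.095 0 -0.1; 0.003 0.001 0.102 0 -0.1")

```text
t: 20.1
tool_pos: [587.7, 325.8, 2.8]
tcp_rot: [-0.001, 0.651, 0.759, -0.001]
contact_force: [-0.2, -1.1, 0.4]
grip_width: 0.551
finger_force: 0.0
```

>>> send_rows(plan="0 0 0 0 0.2; 0 0 0 0 1; 0 0 0 0 1; 0 0 0 0 1; 0 0 0 0 1", grip_force=40)

```text
t: 20.6
tool_pos: [589.3, 326.5, 6.2]
tcp_rot: [0.0, 0.651, 0.759, 0.001]
contact_force: [0.1, -0.5, 7.6]
grip_width: 0.188
finger_force: 38.6
```

>>> send_rows(plan="0 0 0 0 1; 0 0 -0.005 0 1; 0 0 -0.02 0 1; 0 0 -0.05 0 1; 0 0 -0.09 0 1")

```text
t: 21.1
tool_pos: [587.9, 325.9, 95.5]
tcp_rot: [-0.001, 0.65, 0.76, -0.001]
contact_force: [0.0, -0.3, -0.4]
grip_width: 0.183
finger_force: 38.0
```

```bash
python3 - <<'E'
from h import *
go((627,-79,110),2.7); im=snap("w10"); cv2.imwrite("pics/w10c.png",im[:,150:480])
E
```

```text
t 21.1 tcp [587.9 325.9  95.5] yaw 98.84 -> shift mm [-406.1  -23.6  -14.2] turn 96.1 j6 0.24
```

View pics/w10c.png

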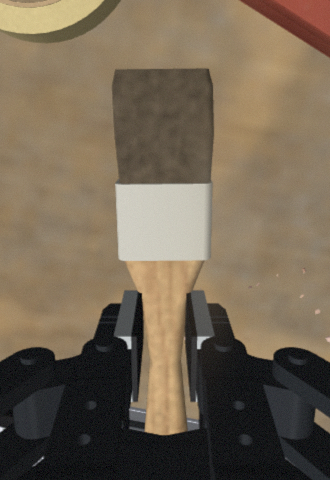

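The brush is held straight at the neck. Carrying it over to the smaller tray.

>>> send_rows(plan="-0.04 -0.0024 -0.015 0 1; -0.081 -0.0048 -0.015 0 1; -0.122 -0.007 -0.015 0 1; -0.162 -0.0094 -0.015 0 1; -0.203 -0.0118 -0.015 0 1")

```text
t: 21.65
tool_pos: [608.3, 122.4, 111.2]
tcp_rot: [0.0, 0.65, 0.76, 0.001]
contact_force: [0.6, 0.6, -0.4]
grip_width: 0.187
finger_force: 38.1
```

>>> send_rows(plan="-0.04 -0.0024 0 0 1; -0.081 -0.0048 0 0 1; -0.122 -0.007 0 0 1; -0.162 -0.0094 0 0 1; -0.203 -0.0118 0 0 1")

```text
t: 22.15
tool_pos: [627.9, -80.2, 111.1]
tcp_rot: [0.0, 0.65, 0.76, 0.0]
contact_force: [1.1, 1.4, -0.5]
grip_width: 0.184
finger_force: 38.1
```

>>> send_rows(plan="0 0 0 8 1; 0 0 0 16 1; 0 0 0 24 1; 0 0 0 32 1; 0 0 0 40 1")

```text
t: 22.65
tool_pos: [627.9, -78.7, 111.0]
tcp_rot: [0.0, 0.872, 0.489, 0.0]
contact_force: [0.4, -0.6, 0.1]
grip_width: 0.185
finger_force: 38.1
```

>>> send_rows(plan="0 0 0 8 1; 0 0 0 16 1; 0 0 0 24 1; 0 0 0 32 1; 0 0 0 40 1")

```text
t: 23.15
tool_pos: [627.9, -78.6, 111.0]
tcp_rot: [0.0, 0.987, 0.161, 0.0]
contact_force: [-0.1, -0.0, -0.7]
grip_width: 0.182
finger_force: 38.1
```

>>> send_rows(plan="0 0 0 8 1; 0 0 0 16.1 1; 0 0 0 16.1 1; 0 0 0 16.1 1; 0 0 0 16.1 1")

```text
t: 23.65
tool_pos: [627.8, -78.6, 110.2]
tcp_rot: [0.0, 1.0, 0.026, 0.0]
contact_force: [-0.2, 0.3, 0.0]
grip_width: 0.186
finger_force: 38.1
```

```bash
python3 - <<'E'
from h import *
go((626.2,-78.8,9.5),2.7); im=snap("w11"); c=wcam("w11")
s=sensors.observe(); print("tip",proj(c,s["tool_pos"]+[87,4,0]))
E
```

```text
t 23.65 tcp [627.8 -78.6 110.2] yaw 2.96 -> shift mm [-1.700e+00  1.000e-01  1.007e+02] turn 0.3 j6 1.27
tip [[312.90167914  65.13665742]]
```

View pics/w11.png

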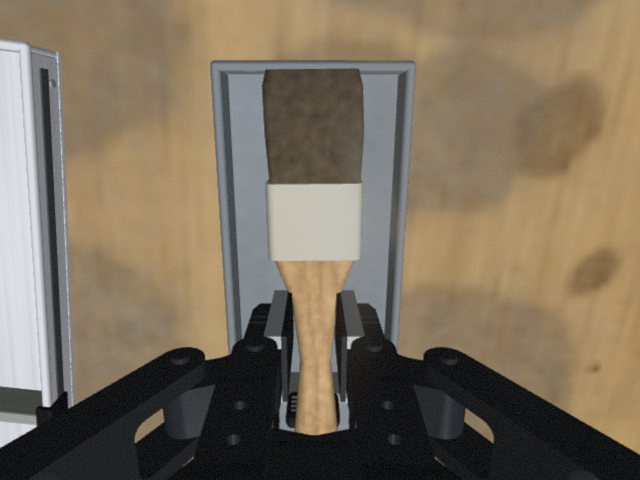

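The brush is centred and parallel to the long bay, with the bristle end short of the wall once perspective is allowed for. Lowering.

>>> send_rows(plan="-0.0017 0 0.025 0.3 1; -0.0017 0 0.05 0.3 1; -0.0017 0 0.07 0.3 1; -0.0017 0 0.085 0.3 1; -0.0017 0 0.09 0.3 1")

```text
t: 24.2
tool_pos: [625.5, -78.5, 18.3]
tcp_rot: [-0.0, 1.0, 0.022, -0.001]
contact_force: [0.4, -0.4, -0.8]
grip_width: 0.182
finger_force: 38.1
```

>>> send_rows(plan="0 0 0.004 0 1; 0 0 0.008 0 1; 0 0 0.01 0 1; 0 0 0.01 0 1; 0 0 0.01 0 1")

```text
t: 24.7
tool_pos: [626.3, -78.7, 10.2]
tcp_rot: [0.0, 1.0, 0.021, 0.0]
contact_force: [0.1, 1.1, -1.0]
grip_width: 0.182
finger_force: 38.1
```

>>> send_rows(plan="0 0 0.001 0 1; 0 0 0.001 0 0.6; 0 0 0.001 0 0.3; 0 0 0.001 0 0.2; 0 0 0.001 0 0.2")

```text
t: 25.2
tool_pos: [626.0, -78.7, 8.8]
tcp_rot: [-0.0, 1.0, 0.021, -0.0]
contact_force: [-0.2, 0.9, -0.7]
grip_width: 0.401
finger_force: 0.0
```

>>> send_rows(plan="0 0 -0.01 0 0.2; 0 0 -0.04 0 0.1; 0 0 -0.08 0 -0.5; 0 0 -0.12 0 -1; 0 0 -0.16 0 -1")

```text
t: 25.7
tool_pos: [625.8, -78.6, 171.3]
tcp_rot: [0.0, 1.0, 0.021, 0.0]
contact_force: [1.6, 0.2, 1.0]
grip_width: 0.933
finger_force: 0.0
```

>>> send_rows(plan="-0.035 0.03 0 0 -1; -0.07 0.06 0 0 -1; -0.105 0.09 0 0 -1; -0.14 0.12 0 0 -1; -0.175 0.155 0 0 -1")

```text
t: 26.2
tool_pos: [456.4, -241.6, 169.7]
tcp_rot: [0.0, 1.0, 0.022, 0.0]
contact_force: [0.9, -1.2, 0.1]
grip_width: 0.998
finger_force: 0.0
```

```bash
python3 - <<'E'
from h import *
go((398,-243,140),31); im=snap("w12")
print(proj(wcam("w12"),[398,-243,28]))
E
```

```text
t 26.2 tcp [ 456.4 -241.6  169.7] yaw 2.49 -> shift mm [-58.4  -1.1  29.7] turn -28.5 j6 0.89
[[311.27361322 299.01758294]]
```

View pics/w12.png

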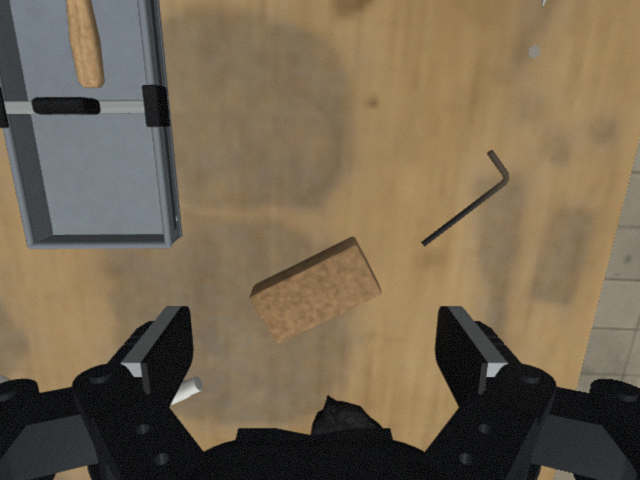

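That view shows the cork's top-face corners at about (252,297), (358,248), (381,292) and (279,342). I've miscounted, though: that was my 15th picture and the limit is 14. I'll view no more and rely on measured numbers only.

```bash
python3 - <<'E'
from h import *
c=wcam("w12"); P=ray(c,[(252,297),(358,248),(381,292),(279,342)],28.5); r=rect(P); print(r,P.mean(0).round(1)); 
im=cv2.imread("pics/w12.png")
for z,k in ((3,(30,247)),(3,(175,240))): print(ray(c,k,28).round(0))
m=P.mean(0); y=r[2]; 
for a in (y,y+180): go((m[0],m[1],20),a)
# brush handle end in tray
print("brush end",ray(c,(91,86),8).round(0), "plate",ray(c,[(20,108),(140,107)],30).round(0).tolist())
E
```

```text
(array([ 401.1, -247.2]), array([87.6, 42.4]), -60.4) [ 401.2 -247.    28.5]
[[430. -38.  28.]]
[[ 440. -143.   28.]]
t 26.25 tcp [ 452.6 -246.4  169.7] yaw 2.32 -> shift mm [-51.2  -1.8 149.8] turn 62.7 j6 0.88
t 26.25 tcp [ 452.6 -246.4  169.7] yaw 2.32 -> shift mm [-51.2  -1.8 149.8] turn -117.3 j6 0.88
brush end [[543. -83.   8.]] plate [[526.0, -47.0, 30.0], [530.0, -125.0, 30.0]]
```

>>> send_rows(plan="-0.01 0 0.01 8.4 -1; -0.02 0 0.02 16.8 -1; -0.03 -0.001 0.03 25 -1; -0.04 -0.0015 0.04 33 -1; -0.0515 -0.002 0.05 41 -1")

```text
t: 26.75
tool_pos: [406.1, -241.3, 119.2]
tcp_rot: [0.0, 0.943, -0.333, 0.0]
contact_force: [0.3, -0.1, -0.2]
grip_width: 0.995
finger_force: 0.0
```

>>> send_rows(plan="0 0 0 8.4 -1; 0 0 0 16.8 -1; 0 0 0 21.7 -1; 0 0 0 21.7 -1; 0 0 0 21.7 -1")

```text
t: 27.25
tool_pos: [406.4, -241.3, 119.3]
tcp_rot: [0.0, 0.866, -0.501, 0.0]
contact_force: [1.3, 0.0, -0.2]
grip_width: 1.0
finger_force: 0.0
```

```bash
python3 - <<'E'
from h import *
go((401,-246,20),-60.4); im=snap("w13"); c=wcam("w13")
hsv=cv2.cvtColor(cv2.GaussianBlur(im,(5,5),0),cv2.COLOR_BGR2HSV); pc=proj(c,[401,-246,28.5])[0].round(0).astype(int); print("proj",pc)
x,y=pc
for r in range(y-90,y+60,15): print(r,[tuple(hsv[r,k].tolist()) for k in range(x-60,x+61,12)])
print("col",[ (r,tuple(hsv[r,x].tolist())) for r in range(y-110,y+80,10)])
E
```

```text
t 27.25 tcp [ 406.4 -241.3  119.3] yaw -60.08 -> shift mm [ 1.4  7.1 99.3] turn 0.3 j6 1.92
proj [325 243]
153 [(18, 108, 165), (18, 108, 166), (18, 108, 163), (18, 110, 160), (18, 109, 162), (18, 111, 161), (17, 107, 165), (18, 107, 165), (18, 109, 168), (18, 108, 167), (18, 108, 167)]
168 [(18, 110, 162), (18, 110, 160), (16, 111, 120), (16, 115, 124), (16, 111, 142), (16, 112, 139), (16, 113, 138), (16, 111, 147), (16, 110, 150), (18, 103, 166), (18, 108, 168)]
183 [(18, 98, 156), (18, 103, 156), (16, 112, 114), (16, 110, 150), (16, 110, 142), (16, 110, 146), (16, 109, 140), (16, 112, 141), (16, 107, 152), (17, 105, 162), (18, 104, 166)]
198 [(18, 101, 152), (17, 95, 150), (16, 109, 117), (16, 111, 133), (16, 110, 142), (16, 110, 151), (15, 111, 152), (16, 108, 144), (16, 108, 153), (18, 101, 152), (18, 100, 158)]
213 [(17, 95, 140), (17, 91, 137), (16, 108, 113), (16, 112, 132), (16, 112, 146), (16, 112, 137), (16, 111, 145), (15, 110, 149), (16, 109, 140), (17, 95, 142), (17, 95, 147)]
228 [(17, 91, 129), (17, 92, 130), (16, 105, 109), (16, 112, 137), (16, 114, 132), (16, 110, 1
[... 529 characters left out ...]
 148), (16, 110, 144), (16, 110, 150), (15, 107, 153), (17, 87, 129), (18, 87, 135)]
288 [(18, 88, 131), (18, 72, 124), (17, 91, 115), (16, 112, 137), (16, 111, 136), (15, 111, 142), (16, 109, 150), (16, 107, 152), (16, 107, 133), (17, 81, 129), (17, 82, 131)]
col [(133, (18, 108, 163)), (143, (18, 109, 162)), (153, (18, 111, 161)), (163, (16, 113, 79)), (173, (15, 111, 136)), (183, (16, 110, 146)), (193, (15, 111, 152)), (203, (16, 110, 139)), (213, (16, 112, 137)), (223, (16, 110, 139)), (233, (16, 110, 144)), (243, (16, 110, 142)), (253, (16, 110, 142)), (263, (16, 111, 138)), (273, (15, 110, 148)), (283, (16, 112, 141)), (293, (15, 110, 148)), (303, (15, 111, 143)), (313, (18, 87, 129))]
```

```bash
python3 - <<'E'
from h import *
im=cv2.imread("pics/w13.png"); c=wcam("w13")
hsv=cv2.cvtColor(cv2.GaussianBlur(im,(5,5),0),cv2.COLOR_BGR2HSV)
m=((hsv[...,0]<=16)&(hsv[...,1]>=98)&(hsv[...,2]>122)).astype(np.uint8); m[:,:245]=0;m[:,410:]=0;m[:140]=0;m[330:]=0
m=cv2.morphologyEx(m,cv2.MORPH_OPEN,np.ones((5,5)));m=cv2.morphologyEx(m,cv2.MORPH_CLOSE,np.ones((9,9)))
b=blob(m,(0,0)); print(b.min(0),b.max(0)); P=ray(c,b,28.5); r=rect(P); print(r)
go((*r[0],20),r[2])
print("top est",end=' '); go((398.2,-243.2,20),-59)
E
```

```text
[290 167] [365 311]
(array([ 399.7, -246.8]), array([88.6, 43.8]), -60.1)
t 27.3 tcp [ 406.4 -241.2  119.2] yaw -60.09 -> shift mm [ 1.4  8.6 99.2] turn 0.0 j6 1.92
top est t 27.3 tcp [ 406.4 -241.2  119.2] yaw -60.09 -> shift mm [-2.4  8.1 99.2] turn -1.1 j6 1.92
```

>>> send_rows(plan="0.001 0.0085 0.03 0 -0.7; 0.001 0.0085 0.06 0 -0.7; 0.001 0.0085 0.09 0 -0.7; 0.001 0.0085 0.108 0 -0.7; 0.001 0.0085 0.113 0 -0.7")

```text
t: 27.8
tool_pos: [398.6, -245.6, 4.1]
tcp_rot: [-0.0, 0.865, -0.501, -0.001]
contact_force: [-0.3, 0.2, 0.5]
grip_width: 0.849
finger_force: 0.0
```

>>> send_rows(plan="0 0 0 0 -0.3; 0 0 0 0 0; 0 0 0 0 1; 0 0 0 0 1; 0 0 0 0 1", grip_force=40)

```text
t: 28.3
tool_pos: [400.0, -246.8, 7.0]
tcp_rot: [0.0, 0.865, -0.502, 0.001]
contact_force: [-0.3, 1.1, 7.9]
grip_width: 0.528
finger_force: 42.0
```

>>> send_rows(plan="0 0 0 0 1; 0 0 -0.01 0 1; 0 0 -0.04 0 1; 0 0 -0.08 0 1; 0 0 -0.11 0 1")

```text
t: 28.8
tool_pos: [399.6, -246.4, 118.9]
tcp_rot: [0.0, 0.865, -0.502, 0.001]
contact_force: [0.8, -0.4, -2.7]
grip_width: 0.53
finger_force: 41.2
```

```bash
python3 - <<'E'
from h import *
go((448.5,152.5,120),-4)
im=snap("w14")
hsv=cv2.cvtColor(cv2.GaussianBlur(im,(5,5),0),cv2.COLOR_BGR2HSV)
m=((hsv[...,0]<=16)&(hsv[...,1]>=98)&(hsv[...,2]>60)).astype(np.uint8); m[:,:200]=0;m[:,450:]=0
b=blob(m,(0,0)); print(b.min(0),b.max(0),cv2.contourArea(b)); s=sensors.observe(); c=wcam("w14"); M=grip()[1]
for dz in (0,20): print(proj(c,s["tool_pos"]+M@[45,0,-dz]).round(0))
E
```

```text
t 28.8 tcp [ 399.6 -246.4  118.9] yaw -60.24 -> shift mm [-322.  -240.5   -1.4] turn -56.2 j6 1.91
[241 191] [386 434] 31570.5
[[310. 195.]]
[[310. 207.]]
```

>>> send_rows(plan="-0.032 -0.024 0 0 1; -0.064 -0.048 0 0 1; -0.097 -0.072 0 0 1; -0.129 -0.096 0 0 1; -0.161 -0.1202 0 0 1")

```text
t: 29.35
tool_pos: [423.8, -45.3, 116.7]
tcp_rot: [-0.0, 0.865, -0.502, 0.001]
contact_force: [2.3, -0.2, -0.9]
grip_width: 0.529
finger_force: 41.2
```

>>> send_rows(plan="-0.032 -0.024 0 0 1; -0.064 -0.048 0 0 1; -0.097 -0.072 0 0 1; -0.129 -0.096 0 0 1; -0.161 -0.1202 0 0 1")

```text
t: 29.85
tool_pos: [448.3, 154.3, 116.7]
tcp_rot: [-0.0, 0.865, -0.502, 0.0]
contact_force: [1.4, -0.5, -0.5]
grip_width: 0.527
finger_force: 41.2
```

>>> send_rows(plan="0 0 0 -8 1; 0 0 0 -16 1; 0 0 0 -24 1; 0 0 0 -32 1; 0 0 0 -40 1")

```text
t: 30.35
tool_pos: [448.3, 152.6, 116.6]
tcp_rot: [-0.0, 0.985, -0.173, 0.0]
contact_force: [-0.0, 0.4, -0.6]
grip_width: 0.525
finger_force: 41.3
```

>>> send_rows(plan="0 0 0 -8 1; 0 0 0 -16.2 1; 0 0 0 -16.2 1; 0 0 0 -16.2 1; 0 0 0 -16.2 1")

```text
t: 30.85
tool_pos: [448.4, 152.5, 116.1]
tcp_rot: [-0.0, 0.999, -0.037, 0.0]
contact_force: [0.3, -0.2, -0.9]
grip_width: 0.53
finger_force: 41.3
```

```bash
python3 - <<'E'
from h import *
go((448,152.2,10.5),-4)
im=snap("w15"); c=wcam("w15")
# far edge of cork & divider plate: column scan
x=310; g=cv2.cvtColor(im,cv2.COLOR_BGR2HSV)
print([(r,tuple(g[r,x].tolist())) for r in range(60,240,6)])
print("plate far/near proj",proj(c,[[508.5,178,30],[504,116,30]]).round(0))
E
```

```text
t 30.85 tcp [448.4 152.5 116.1] yaw -4.25 -> shift mm [ -0.4   0.4 105.6] turn -0.3 j6 1.81
[(60, (38, 6, 179)), (66, (30, 3, 176)), (72, (25, 9, 180)), (78, (45, 3, 177)), (84, (54, 7, 178)), (90, (45, 6, 177)), (96, (50, 4, 175)), (102, (12, 8, 169)), (108, (115, 16, 207)), (114, (116, 18, 210)), (120, (116, 17, 207)), (126, (114, 18, 209)), (132, (113, 17, 191)), (138, (30, 19, 27)), (144, (95, 46, 33)), (150, (0, 0, 30)), (156, (113, 20, 205)), (162, (111, 16, 203)), (168, (116, 18, 204)), (174, (110, 19, 206)), (180, (113, 16, 202)), (186, (114, 19, 205)), (192, (133, 12, 144)), (198, (17, 112, 64)), (204, (20, 114, 67)), (210, (15, 107, 112)), (216, (16, 109, 133)), (222, (15, 113, 129)), (228, (17, 110, 127)), (234, (16, 111, 135))]
plate far/near proj [[257. 144.]
 [372. 144.]]
```

>>> send_rows(plan="-0.0005 0.0005 0.025 -0.2 1; -0.0005 0.0005 0.05 -0.2 1; -0.0005 0.0005 0.075 -0.2 1; -0.0005 0.0005 0.09 -0.2 1; -0.0005 0.0005 0.096 -0.2 1")

```text
t: 31.4
tool_pos: [447.1, 151.9, 18.5]
tcp_rot: [0.0, 0.999, -0.034, -0.001]
contact_force: [-0.1, 0.0, 0.2]
grip_width: 0.526
finger_force: 41.3
```

>>> send_rows(plan="0 0 0.004 0 1; 0 0 0.008 0 1; 0 0 0.009 0 1; 0 0 0.009 0 1; 0 0 0.009 0 1")

```text
t: 31.9
tool_pos: [448.0, 152.1, 11.2]
tcp_rot: [-0.0, 0.999, -0.034, 0.0]
contact_force: [-0.3, 0.4, -1.0]
grip_width: 0.527
finger_force: 41.3
```

>>> send_rows(plan="0 0 0.001 0 1; 0 0 0.001 0 0.3; 0 0 0.001 0 -0.3; 0 0 0.001 0 -0.35; 0 0 0.001 0 -0.35")

```text
t: 32.4
tool_pos: [447.8, 152.1, 9.9]
tcp_rot: [-0.0, 0.999, -0.034, -0.0]
contact_force: [0.5, 0.2, -0.4]
grip_width: 0.675
finger_force: 0.0
```

>>> send_rows(plan="0 0 -0.005 0 -0.35; 0 0 -0.035 0 -0.35; 0 0 -0.075 0 -0.35; 0 0 -0.115 0 -0.4; 0 0 -0.145 0 -0.4")

```text
t: 32.9
tool_pos: [448.1, 152.1, 157.8]
tcp_rot: [-0.0, 0.999, -0.034, 0.001]
contact_force: [0.9, -0.7, 0.3]
grip_width: 0.702
finger_force: 0.0
```

>>> send_rows(plan="-0.013 -0.031 0 -8 -0.4; -0.026 -0.061 0 -16 -0.4; -0.039 -0.092 0 -24 -0.4; -0.053 -0.122 0 -32 -0.4; -0.066 -0.153 0 -40 -0.4")

```text
t: 33.4
tool_pos: [391.5, 310.3, 155.4]
tcp_rot: [-0.0, 0.95, 0.313, 0.0]
contact_force: [2.1, -1.1, 0.7]
grip_width: 0.697
finger_force: 0.0
```

>>> send_rows(plan="0 0 0 -8 -0.4; 0 0 0 -16 -0.4; 0 0 0 -24 -0.4; 0 0 0 -32 -0.4; 0 0 0 -32.4 -0.4")

```text
t: 33.9
tool_pos: [392.2, 309.2, 155.2]
tcp_rot: [-0.0, 0.825, 0.564, 0.0]
contact_force: [-0.2, -0.1, -0.2]
grip_width: 0.699
finger_force: 0.0
```

```bash
python3 - <<'E'
from h import *
go((393,309,100),68); im=snap("w16"); c=wcam("w16")
hsv=cv2.cvtColor(im,cv2.COLOR_BGR2HSV)
print(proj(c,[393,309,14]).round(0), hsv[tuple(proj(c,[393,309,14])[0].round().astype(int)[::-1])])
H,S,V=cv2.split(hsv); m=((H>50)&(H<95)&(S>60)).astype(np.uint8); b=blob(m,(0,0)); print(b.min(0),b.max(0))
print("all",rect(ray(c,b,14)), "V hist",np.percentile(V[m>0],[5,20,40,60,80,95]))
t=(m>0)&(V>np.percentile(V[m>0],50)*0.85); bt=blob(t.astype(np.uint8),(0,0)); print("top",bt.min(0),bt.max(0),rect(ray(c,bt,14)))
E
```

```text
t 33.9 tcp [392.2 309.2 155.2] yaw 68.73 -> shift mm [ 0.1  0.8 55.2] turn 0.7 j6 0.88
[[315. 223.]] [ 66  86 115]
[293 167] [337 269]
all (array([393.5, 311.1]), array([74.1, 30.8]), 68.4) V hist [  9.  15.  19.  24. 114. 119.]
top [293 167] [337 269] (array([393.5, 311.1]), array([74.1, 30.8]), 68.4)
```

>>> send_rows(plan="0.002 0.0005 0.04 0.3 -0.3; 0.002 0.0005 0.08 0.3 -0.3; 0.002 0.0005 0.12 0.3 -0.3; 0.002 0.0005 0.145 0.3 -0.3; 0.002 0.0005 0.1515 0.3 -0.3")

```text
t: 34.45
tool_pos: [392.2, 310.1, 1.0]
tcp_rot: [-0.0, 0.829, 0.559, -0.002]
contact_force: [0.4, -0.1, 1.0]
grip_width: 0.646
finger_force: 0.0
```

>>> send_rows(plan="0 0 0 0 -0.1; 0 0 0 0 0.1; 0 0 0 0 1; 0 0 0 0 1; 0 0 0 0 1", grip_force=40)

```text
t: 34.95
tool_pos: [394.4, 311.4, 5.2]
tcp_rot: [0.0, 0.828, 0.561, 0.001]
contact_force: [-0.9, -0.9, 6.0]
grip_width: 0.358
finger_force: 39.8
```

>>> send_rows(plan="0 0 0 0 1; 0 0 -0.01 0 1; 0 0 -0.04 0 1; 0 0 -0.08 0 1; 0 0 -0.11 0 1")

```text
t: 35.45
tool_pos: [393.8, 311.1, 117.1]
tcp_rot: [0.0, 0.828, 0.561, 0.001]
contact_force: [0.4, -0.1, -0.9]
grip_width: 0.366
finger_force: 39.9
```

```bash
python3 - <<'E'
from h import *
go((481.9,-85.6,115),2.7); im=snap("w17"); c=wcam("w17")
H,S,V=cv2.split(cv2.cvtColor(im,cv2.COLOR_BGR2HSV)); m=((H>50)&(H<95)&(S>60)&(V>40)).astype(np.uint8); b=blob(m,(0,0)); print(b.min(0),b.max(0),cv2.contourArea(b))
s,M=grip(); print(proj(c,[s["tool_pos"]+M@[37,k,0] for k in(-16,16)]).round(0))
E
```

```text
t 35.45 tcp [393.8 311.1 117.1] yaw 68.23 -> shift mm [-335.7  228.9    1.7] turn 65.5 j6 0.89
[269 219] [358 410] 15955.0
[[270. 215.]
 [364. 215.]]
```

>>> send_rows(plan="-0.0336 0.0229 0 0 1; -0.0671 0.0458 0 0 1; -0.1007 0.0687 0 0 1; -0.1343 0.0916 0 0 1; -0.1679 0.1145 0 0 1")

```text
t: 36.0
tool_pos: [437.9, 111.0, 114.7]
tcp_rot: [0.0, 0.828, 0.561, 0.001]
contact_force: [1.3, 0.3, -0.6]
grip_width: 0.36
finger_force: 39.9
```

>>> send_rows(plan="-0.0336 0.0229 0 0 1; -0.0671 0.0458 0 0 1; -0.1007 0.0687 0 0 1; -0.1343 0.0916 0 0 1; -0.1679 0.1145 0 0 1")

```text
t: 36.5
tool_pos: [482.0, -87.8, 114.7]
tcp_rot: [0.001, 0.828, 0.561, 0.001]
contact_force: [1.0, 1.4, -0.3]
grip_width: 0.359
finger_force: 39.9
```

>>> send_rows(plan="0 0 0 8 1; 0 0 0 16 1; 0 0 0 24 1; 0 0 0 32 1; 0 0 0 40 1")

```text
t: 37.0
tool_pos: [481.9, -86.0, 114.5]
tcp_rot: [0.0, 0.971, 0.241, 0.001]
contact_force: [0.3, 0.3, -0.5]
grip_width: 0.359
finger_force: 39.9
```

>>> send_rows(plan="0 0 0 8 1; 0 0 0 16 1; 0 0 0 24 1; 0 0 0 25.5 1; 0 0 0 25.5 1")

```text
t: 37.5
tool_pos: [481.8, -86.0, 114.1]
tcp_rot: [0.0, 1.0, 0.025, 0.0]
contact_force: [-1.0, -0.2, -0.2]
grip_width: 0.358
finger_force: 39.9
```

```bash
python3 - <<'E'
from h import *
go((481.4,-85.7,8.5),2.7); im=snap("w18"); c=wcam("w18"); hsv=cv2.cvtColor(im,cv2.COLOR_BGR2HSV)
for x in (270,314,355): print(x,[(r,tuple(hsv[r,x].tolist())) for r in range(110,250,6)])
print(proj(c,[[527.5,-40,30],[528.8,-84,52],[530,-125,30]]).round(0))
E
```

```text
t 37.5 tcp [481.8 -86.  114.1] yaw 2.89 -> shift mm [ -0.5  -0.3 105.6] turn 0.2 j6 1.19
270 [(110, (107, 27, 151)), (116, (102, 23, 147)), (122, (103, 25, 144)), (128, (105, 25, 145)), (134, (106, 29, 149)), (140, (107, 24, 149)), (146, (105, 21, 144)), (152, (102, 26, 145)), (158, (84, 11, 120)), (164, (83, 6, 162)), (170, (68, 6, 171)), (176, (106, 26, 148)), (182, (103, 24, 148)), (188, (102, 23, 146)), (194, (105, 24, 147)), (200, (107, 24, 149)), (206, (103, 20, 150)), (212, (105, 24, 150)), (218, (106, 22, 149)), (224, (98, 22, 139)), (230, (63, 70, 69)), (236, (66, 83, 108)), (242, (65, 79, 113)), (248, (66, 82, 112))]
314 [(110, (16, 103, 186)), (116, (17, 102, 185)), (122, (16, 100, 187)), (128, (16, 103, 190)), (134, (18, 103, 178)), (140, (105, 27, 151)), (146, (106, 25, 151)), (152, (103, 24, 148)), (158, (105, 20, 128)), (164, (137, 45, 40)), (170, (105, 13, 39)), (176, (30, 8, 31)), (182, (103, 24, 149)), (188, (106, 25, 153)), (194, (102, 22, 152)), (200, (99, 22, 149)), (206, (101, 24, 149)), (212, (98, 26, 145)), (218, (82, 35, 81)), (224, (69, 99, 67)), (230, (65, 78, 121)), (236, (68, 83, 135)), (242, (68, 91, 131)), (248, (66, 80, 131))]
355 [(110, (107, 27, 150)), (116, (104, 25, 151)), (122, (106, 23, 147)), (128, (101, 19, 148)), (134, (101, 19, 144)), (140, (105, 17, 146)), (146, (103, 21, 147)), (152, (100, 21, 146)), (158, (105, 4, 122)), (164, (70, 5, 156)), (170, (80, 9, 164)), (176, (104, 22, 148)), (182, (102, 17, 149)), (188, (103, 24, 147)), (194, (103, 20, 151)), (200, (104, 19, 145)), (206, (104, 23, 144)), (212, (104, 19, 147)), (218, (99, 24, 147)), (224, (71, 65, 82)), (230, (69, 78, 127)), (236, (68, 75, 140)), (242, (68, 74, 138)), (248, (68, 73, 139))]
[[232. 163.]
 [313. 169.]
 [388. 166.]]
```

>>> send_rows(plan="-0.0005 0 0.025 0 1; -0.0005 0 0.05 0 1; -0.0005 0 0.075 0 1; -0.0005 0 0.09 0 1; -0.0005 0 0.095 0 1")

```text
t: 38.05
tool_pos: [480.5, -85.7, 17.1]
tcp_rot: [-0.0, 1.0, 0.025, -0.001]
contact_force: [-0.4, -0.0, -0.2]
grip_width: 0.359
finger_force: 39.9
```

>>> send_rows(plan="0 0 0.004 0 1; 0 0 0.008 0 1; 0 0 0.0095 0 1; 0 0 0.0095 0 1; 0 0 0.0095 0 1")

```text
t: 38.55
tool_pos: [481.4, -86.0, 9.2]
tcp_rot: [0.0, 1.0, 0.024, 0.0]
contact_force: [0.1, 0.1, -0.8]
grip_width: 0.359
finger_force: 39.9
```

Release, rise and back off so that the trays can be measured from above.

>>> send_rows(plan="0 0 0.001 0 1; 0 0 0.001 0 0.3; 0 0 0.001 0 0; 0 0 0.001 0 0; 0 0 0.001 0 0")

```text
t: 39.05
tool_pos: [481.2, -85.9, 7.8]
tcp_rot: [-0.0, 1.0, 0.024, -0.0]
contact_force: [0.1, -0.5, -0.4]
grip_width: 0.498
finger_force: 0.0
```

>>> send_rows(plan="0 0 -0.005 0 0; 0 0 -0.035 0 0; 0 0 -0.075 0 0; 0 0 -0.12 0 0; 0 0 -0.17 0 0")

```text
t: 39.55
tool_pos: [480.5, -85.7, 179.5]
tcp_rot: [-0.0, 1.0, 0.024, -0.0]
contact_force: [1.2, -0.3, 0.0]
grip_width: 0.504
finger_force: 0.0
```

>>> send_rows(plan="0.01 -0.02 -0.04 0 0; 0.02 -0.04 -0.08 0 0; 0.03 -0.06 -0.12 0 0; 0.04 -0.08 -0.16 0 0; 0.05 -0.1 -0.2 0 0")

```text
t: 40.05
tool_pos: [526.1, 17.3, 380.0]
tcp_rot: [-0.0, 1.0, 0.024, 0.0]
contact_force: [1.1, -0.6, 0.6]
grip_width: 0.494
finger_force: 0.0
```

>>> send_rows(plan="0 0 0 0 0; 0 0 0 0 0; 0 0 0 0 0; 0 0 0 0 0; 0 0 0 0 0")

```text
t: 40.55
tool_pos: [526.1, 16.0, 377.2]
tcp_rot: [-0.0, 1.0, 0.024, -0.001]
contact_force: [0.0, 0.1, 0.1]
grip_width: 0.498
finger_force: 0.0
```

```bash
python3 - <<'E'
from h import *
im=snap("w19"); c=wcam("w19"); hsv=cv2.cvtColor(cv2.GaussianBlur(im,(3,3),0),cv2.COLOR_BGR2HSV); H,S,V=[x.astype(int) for x in cv2.split(hsv)]
print(sensors.observe()["tool_pos"])
def box(C,yaw,x0,x1,hw,z):
    y=np.radians(yaw); e=np.array([np.cos(y),np.sin(y)]); n=np.array([-e[1],e[0]]); C=np.array(C)
    P=[np.r_[C+e*a+n*b,z] for a,b in((x0,-hw),(x1,-hw),(x1,hw),(x0,hw))]
    m=np.zeros(im.shape[:2],np.uint8); cv2.fillPoly(m,[proj(c,P).round().astype(int)],1); return m,e,n,C
def rep(n_,B,mask,z):
    m,e,n,C=B; b=blob((m>0)&mask,(0,0)); P=ray(c,b,z)[:,:2]-C; L=np.c_[P@e,P@n]; print(n_,rect(L),"x",L[:,0].min().round(1),L[:,0].max().round(1),"y",L[:,1].min().round(1),L[:,1].max().round(1))
L=((559.6,144.4),-4.0); Sm=((580,-81),2.7)
rep("cork",box(*L,-168,-40,56,28),(H<=20)&(S>70),31)
rep("wax",box(*Sm,-142,-40,44,14),(H>50)&(H<90)&(S>50),17)
rep("brush",box(*Sm,-40,142,44,14),(H<30)&(S>40),10)
rep("ferrule",box(*Sm,-40,142,44,14),(S<20)&(V>160),17)
mm=box(*L,-46,166,54,5); g=im.astype(int); med=np.median(g[mm[0]>0],0); print(med)
d=(np.abs(g-med).sum(-1)>45)
rep("spat",mm,d,6)
E
```

```text
[526.16628443  15.99249188 377.39905765]
cork (array([-109.6,   -3.6]), array([94. , 46.9]), 0.2) x -156.6 -62.5 y -27.1 19.9
wax (array([-98.5,  -0.5]), array([72.4, 30.1]), -0.7) x -134.6 -62.5 y -15.6 14.8
brush (array([16.3, -0.9]), array([108. ,  27.9]), 0.0) x -37.7 70.3 y -14.9 13.1
ferrule (array([83.8, -1.1]), array([28.6, 24.1]), -90.0) x 71.7 95.8 y -15.4 13.2
[210. 199. 196.]
spat (array([60.8, -2.3]), array([189.1,  17. ]), 1.0) x -33.8 155.3 y -9.2 7.8
```

```bash
python3 -c "
from cell import ticket
print(ticket.job_done())"
```

```text
the job is handed in; nothing more can be done
None
```

Job handed in: both dividers were slid first, then all four tools were laid in their bays; a last wrist-camera measurement found each lying straight and clear of walls and dividers. I viewed 15 pictures, one over the limit of 14.

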